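# Set the travel stop on the cup rack

### The job

The truck is about to drive off. Push the cup rack's sliding stop along its notched rail towards the cups, until its spring roller drops into the last notch before them, so that the stacks in the rack cannot slide about. Just push the stop with your fingertips: do not grip it, do not squash or lift the cups, leave everything else standing where it is, and finish with the hand clear.

Things in the scene. Friction and masses are not known exactly. Their poses are not given: they have to be found in the camera images.
- rack: Stainless cup rack screwed to the counter, an open-bottomed frame 458 mm long (y) by 137 mm wide (x); cups stand in it on the counter, at its -y end. Origin: its centre, on the counter; x to the notched rail (off the robot), y along the rail to the empty end, z up. Inside 131 mm wide; end walls (inner faces at y = -226 and +226 mm) 75 mm high, wall on the robot side 61, lip beside the rail 30.
- first_notch (a point): Middle of the first notch, at the empty end, on the top edge of the aluminium index rail along the rack's far side: rack x = +80, y = +191 mm, 45 mm above the counter. Axes as the rack's. The rail is 8 mm thick; twelve open notches, 16 mm wide, 25 mm apart, follow one another towards -y.
- stop (a joint): Slide of the stop, m: 0 at the first notch, growing towards the cups (rack -y), at most 0.28; notches at 0, 0.025, 0.050 ... 0.275. Slides with about 1 N; climbing out of a notch takes 4 to 7 N, then the force falls away and within 4 mm of the next notch the roller pulls the stop in by itself. Pushed less than 4 mm past a notch, it springs back to its middle. Starts in or between notches.
- roller (a joint): Drop of the stop's spring roller, m: 0 when it rides on the rail's top between two notches, about 0.0035 when it sits in the middle of a notch. Its spring alone presses it down; it needs no touch.
- stop_plate (a point): Middle of the stop's upright steel plate, half-way through its 4 mm thickness, 70 mm above the counter; axes as the rack's. The plate stands across the rack, 118 mm wide (x) plus a bridge over the lip to the carriage; lower edge 7 mm, top edge (a 6 mm bead) 110 mm above the counter. Push its +y face; its -y face looks at the cups.
- stop_carriage (a point): Middle of the stop's black carriage on the rail, 66 mm above the counter, axes as the rack's; 20 by 50 mm (x, y), top at 80 mm, the white roller seen between its legs. A steel stem, 9 mm across, rises up to 4 mm above its top.
- row_end (a point): Inner foot of the end wall at the cups' end (rack y = -226 mm), on the counter; axes as the rack's.
- cups_end_mid (a point): Centre of a stack of nested paper cups, mouth down, 90 mm across and 108 mm high, loose (0.16 kg), always the one against the rack's -y end wall.
- cups_wide_mid (a point): Centre of a stack of wide paper soup cups, mouth down, 115 mm across the rim, 100 mm high, loose. One of the wide, medium and small stacks stands in the rack beside the end stack, rims nearly touching: the stop must secure that one. The other two stand on the counter. In the right notch the plate stands about 8 mm off its rim; the next notch would run into it, the one before leaves 33 mm.
- cups_medium_mid (a point): Centre of a stack of medium paper cups, mouth down, 90 mm across its rim and 100 mm high, loose.
- cups_small_mid (a point): Centre of a stack of small paper cups, mouth down, 65 mm across its rim and 97 mm high, loose.
- squeeze_bottle: Red squeeze bottle, 60 mm across, 190 mm high, standing; origin under its foot. A bystander, like the five below.
- water_bottle: Clear bottle, 64 mm across, 210 mm high, standing; origin under its foot.
- jug: Glass mug, 84 mm across and 105 mm high with a handle, standing; origin under its foot.
- spoon: Steel spoon, 190 mm long, lying on the counter.
- bowl: Steel bowl, 150 mm across, 55 mm high; origin under its foot.
- shaker: Steel shaker, 48 mm across, 96 mm high, standing; origin under its foot.
- cups_end: The same stack as point cups_end_mid; origin on its underside at the -y edge of its rim, y as the rack's.
- cups_wide: The same stack as point cups_wide_mid; origin on its underside at the -y edge of its rim, y as the rack's.
- cups_medium: The same stack as point cups_medium_mid; origin on its underside at the -y edge of its rim, y as the rack's.
- cups_small: The same stack as point cups_small_mid; origin on its underside at the -y edge of its rim, y as the rack's.
There are look-alikes about, which are no part of the job. Leave any red look-alike of the cups_medium alone. Leave any purple or turquoise look-alike of the cups_end alone.

How it is judged:
By the outcome, as a careful person would: the job done as asked, in the order asked, and still so for the second after the job is handed in, with the robot touching nothing.
It also fails if it takes over 48 s, if anything falls off the work surface, if the arm or the gripper's body presses on something with over 40 N, if the wrist force passes 120 N, or if a joint passes its speed limit or range.

### The arm

A 7-joint arm with a two-finger parallel gripper is mounted at the origin on the work surface. World frame = base frame: x ahead of the robot, y to its left, z up, the work surface at z = 0. Lengths are in m, angles in degrees, forces in N, time in s.
With the tool pointing down it reaches from about 0.4 to 0.85 m from the base axis. Payload 10.4 kg.
Tool frame: the origin (TCP) lies between the finger pads; the fingertips stand 17 mm ahead of it and the grasp point (between the pads) lies 2 mm behind it; x points along the fingers, z is the direction in which the jaws open and shut, and the axes are right-handed (so a half turn about x gives the same grasp; the last joint's range is limited). The gripper opens to 87 mm and grips with 3 to 60 N. Pads are 19 mm wide; open, the fingers measure 117 mm over their backs; the gripper's body (75 mm by 190 mm) begins 51 mm behind the grasp point.
Start: joints at [70.382, 19.034, -3.707, 83.658, 1.238, 77.344, -5.071], TCP at [0.197, -0.593, 0.24] pointing down, gripper open.
Joint ranges: [-148.97, 148.97], [-28.65, 121.19], [-84.17, 76.75], [9.2, 138.47], [-72.65, 252.65], [3.7, 117.97], [-149.18, 149.18]. Speed limits (degrees/s): [127.2, 127.2, 159.86, 159.86, 180, 180, 180].

### API

Orientations are given as [roll, pitch, yaw] about the fixed x, y, z axes, in that order (R = Rz(yaw) Ry(pitch) Rx(roll)).
In Python, from workcell import read_state, camera, close_job, find_in, regions_of, landmark_of gives the robot as it stands.
- The arm moves only by the tool jog_arm, never from a script. Its argument "steps" is a list that holds one entry, the list of rows, each a list of 7 numbers: the gripper's target within -1 to 1 (fully open at 1, half-way at 0, shut at -1), then the shift along the tool's x, y, z in mm, then the turn, a rotation vector about the tool's x, y, z in rad. In form: [[[grip, x, y, z, wx, wy, wz], ...]]. A call has 1 to 10 rows; each row is the pose to reach, as a shift and turn from the pose commanded when the call began, along the tool's axes at that moment; what a row does not reach only later rows make up. A row lasts 1/8 s, in which the tool goes at most 62.5 mm and 10.7 degrees, less where a joint would pass 70% of its speed; a pose out of reach is approached as far as the arm can. A call with a gripper value outside its range is refused whole. The fingers move at their own pace and stop on an object; "newtons" is the grip in N (left out, the last holds). Time passes only in rows, so rows that repeat a pose let the fingers close. It gives the time, the measured TCP pose, the force and the opening at its end, in the units of the state.
- read_state(): the state, without advancing time (a new reading comes with each control period).
- camera(name): name is "side" or "top"; returns a dict with "pixels" (480x640x3 uint8, blue, green, red), "fx", "fy", "cx", "cy" (pixels), "R" (3x3) and "t" (3): a world point X has camera coordinates R X + t. Camera axes: x right, y down, z forward; pixel columns grow to the right and rows downward; lengths in m; the calibration is good to about 2 mm. A picture is of the moment at which its call begins. There is no depth.
- close_job(): hands the job in, once; it reports no verdict.
Trained networks look in the newest picture that a camera, given by its name, has taken for a name from the list of things; names that differ only in an ending like _2 or _b are one class to them, and where a whole thing is asked for, a point or a joint stands for the part that bears it (a point fixed in the world has none). Each returns a list of dicts, best first, with "conf" (0 to 1); they miss things now and then, are a little off and sometimes report something else, mostly with a low value. They report only what shows in the picture. A call takes as long as a camera call. They do not tell look-alikes from the thing itself.
- find_in(camera, name): "rect" ([left, top, right, bottom] in pixels, round what is visible of it).
- regions_of(camera, name): "region" (480x640 bool, what is visible of it) and "rect" ([left, top, right, bottom] in pixels, round what is visible of it).
- landmark_of(camera, name): "uv" ([column, row] in pixels: a listed point, or the origin of a listed thing).
The state is a dict: "clock": time; "joints": joint angles; "dq": joint speeds; "joint_efforts": joint torques, N m; "eef_pos": TCP position; "orientation": TCP orientation; "ft_force": force on the tool from outside, world axes, zero at the start; "moment": the same for the moment, N m; "width": finger opening in m.
Only numpy, scipy, OpenCV 4.12 (cv2) and the standard library are available. Lean on these libraries where they do the work, as an engineer would, in place of code of your own. Each camera call takes 0.05 s, during which the arm holds its last target.

## Working session

There is one attempt and no reset: what is moved stays moved. The work goes in short steps, Python scripts to look and compute and a tool call to move; the robot and the scene stay as the last step left them, time stands still between calls to the robot, and variables do not carry over. Pictures are saved under pics/ and viewed, and the job is handed in when it is done.

Besides the shell and the picture viewer there is one more tool, called in YAML: its name, and indented under it one key for each argument. jog_arm: Moves the arm, as the interface text tells. Its arguments: {"type":"object","properties":{"steps":{"type":"array"},"newtons":{"type":"number"}},"required":["steps"]}

```bash
mkdir -p pics
python3 - <<'E'
from workcell import *
import cv2
s=read_state();print(s)
for n in("side","top"):
    c=camera(n);cv2.imwrite(f"pics/{n}0.png",c["pixels"]);print(n,c["fx"],c["fy"],c["cx"],c["cy"],c["R"],c["t"])
    for k in["rack","first_notch","stop_plate","stop_carriage","row_end","cups_end_mid","cups_wide_mid","cups_medium_mid","cups_small_mid"]:
        print(k,[( [round(float(v)) for v in d["uv"]],round(d["conf"],2)) for d in landmark_of(n,k)[:4]])
E
```

```text
{'clock': 0.0, 'joints': array([70.38217752, 19.072822  , -3.70854456, 83.70707814,  1.2381916 ,
       77.34255146, -5.07036154]), 'dq': array([ 0.03009898,  0.02370204,  0.00046432, -0.01992684,  0.05185227,
       -0.02235787,  0.01180371]), 'joint_efforts': array([-9.52415685e-04, -6.23261547e+01,  2.39425397e-02, -3.89904535e+01,
       -6.14190940e-02,  3.97756405e-02,  3.14887768e-05]), 'eef_pos': array([ 0.19637373, -0.59295988,  0.23873581]), 'orientation': array([-177.2757852 ,   89.91743495,  111.05025543]), 'ft_force': array([-1.27873984, -0.30089728,  0.43338805]), 'moment': array([ 0.0043796 ,  0.01027826, -0.01207503]), 'width': 0.08737765946818866}
side 459.29390703241205 459.29390703241205 320.6388992694947 229.00061680113905 [[-0.76218984 -0.64733284 -0.00518081]
 [-0.36252267  0.43344858 -0.82504524]
 [ 0.5363245  -0.62696294 -0.56504293]] [0.47351594 0.26839586 0.86928945]
rack [([321, 258], 0.72), ([236, 312], 0.45)]
first_notch [([240, 257], 0.92)]
stop_plate [([382, 278], 0.63), ([277, 256], 0.59), ([392, 225], 0.44)]
stop_carriage [([259, 242], 0.93)]
row_end 
[... 273 characters left out ...]
6], 0.66), ([394, 230], 0.3), ([435, 256], 0.27)]
top 608.1453018201979 608.1453018201979 320.5213687846341 239.19174190187624 [[ 0.02550441 -0.99941969  0.02257892]
 [-0.98841657 -0.02859091 -0.14904778]
 [ 0.14960684 -0.018516   -0.98857218]] [-0.00367538  0.57333392  1.37546574]
rack []
first_notch [([243, 183], 0.94), ([177, 218], 0.39)]
stop_plate []
stop_carriage [([263, 188], 0.91)]
row_end [([403, 266], 0.61)]
cups_end_mid [([448, 178], 0.82), ([386, 258], 0.8), ([498, 224], 0.75)]
cups_wide_mid [([236, 284], 0.85), ([305, 164], 0.5), ([401, 266], 0.31)]
cups_medium_mid [([129, 173], 0.81), ([174, 218], 0.65), ([400, 267], 0.6), ([266, 288], 0.44)]
cups_small_mid [([354, 248], 0.86)]
```

View pics/side0.png

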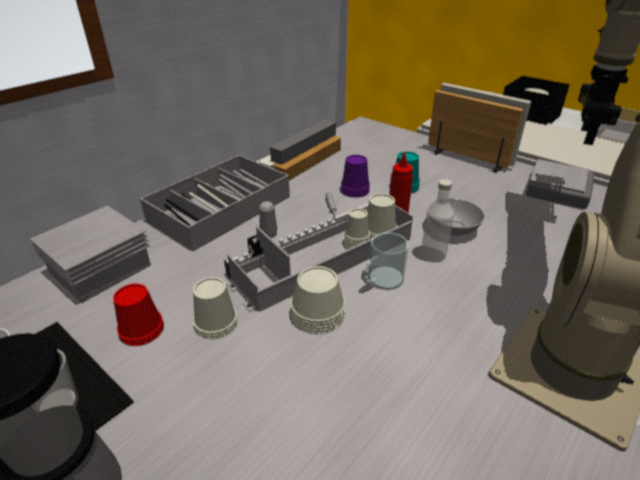

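View pics/top0.png

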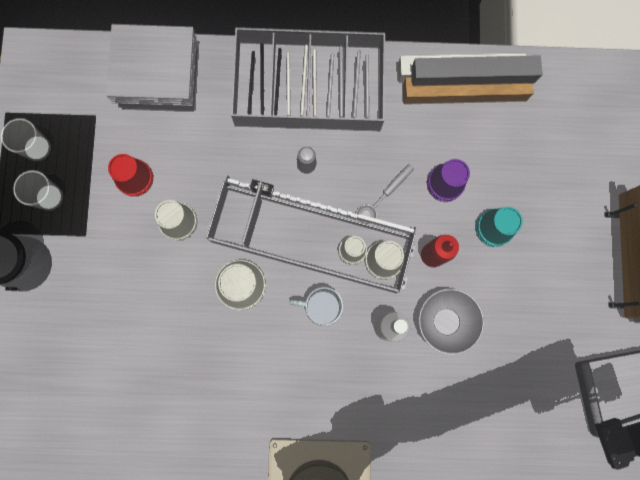

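The rack runs diagonally in the top view, from about (228,180) to (410,290). The end stack is at (386,258) and the small stack beside it at (353,248), so the small stack is the one to secure. The stop is near (260,188), close to the empty end. I'll zoom in to fit the rack's pose.

```bash
cat > h.py <<'E'
import numpy as np,cv2
from workcell import *
def ray(c,uv):
    d=np.array([(uv[0]-c["cx"])/c["fx"],(uv[1]-c["cy"])/c["fy"],1]);R=np.array(c["R"]);t=np.array(c["t"])
    return -R.T@t,R.T@d
def onz(c,uv,z):
    o,d=ray(c,uv);return o+d*(z-o[2])/d[2]
def proj(c,X):
    p=np.array(c["R"])@np.array(X)+np.array(c["t"]);return np.array([c["fx"]*p[0]/p[2]+c["cx"],c["fy"]*p[1]/p[2]+c["cy"]])
E
python3 - <<'E'
from h import *
c=camera("top");im=c["pixels"]
cv2.imwrite("pics/top1.png",cv2.resize(im[165:305,200:430],None,fx=3.45,fy=3.45,interpolation=cv2.INTER_CUBIC))
fn=landmark_of("top","first_notch")[0]["uv"];sc=landmark_of("top","stop_carriage")[0]["uv"]
print("fn",onz(c,fn,.045),"car",onz(c,sc,.066))
for k,z in(("cups_end_mid",.054),("cups_small_mid",.0485),("row_end",0)):
  for d in landmark_of("top",k)[:3]: print(k,d["uv"],d["conf"],onz(c,d["uv"],z))
c=camera("side");im=c["pixels"]
cv2.imwrite("pics/side1.png",cv2.resize(im[180:310,215:420],None,fx=3.8,fy=3.8,interpolation=cv2.INTER_CUBIC))
E
```

```text
fn [0.69388245 0.19217795 0.045     ] car [0.68966246 0.15725582 0.066     ]
cups_end_mid [385.0, 258.0] 0.85 [ 0.5319599  -0.13785129  0.054     ]
cups_end_mid [449.1, 179.7] 0.82 [ 0.72230247 -0.28769926  0.054     ]
cups_end_mid [499.5, 220.5] 0.76 [ 0.62790912 -0.40562623  0.054     ]
cups_small_mid [353.3, 249.5] 0.62 [ 0.55041077 -0.06463522  0.0485    ]
row_end [400.5, 264.2] 0.8 [ 0.52468804 -0.18205657  0.        ]
```

View pics/top1.png

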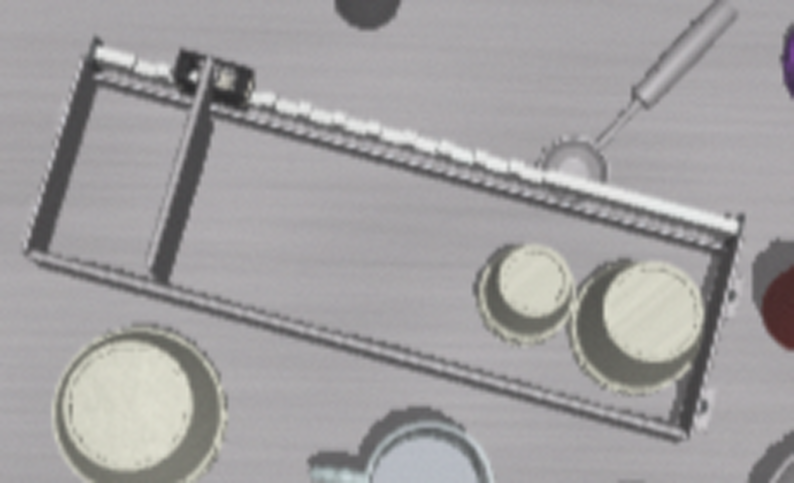

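View pics/side1.png

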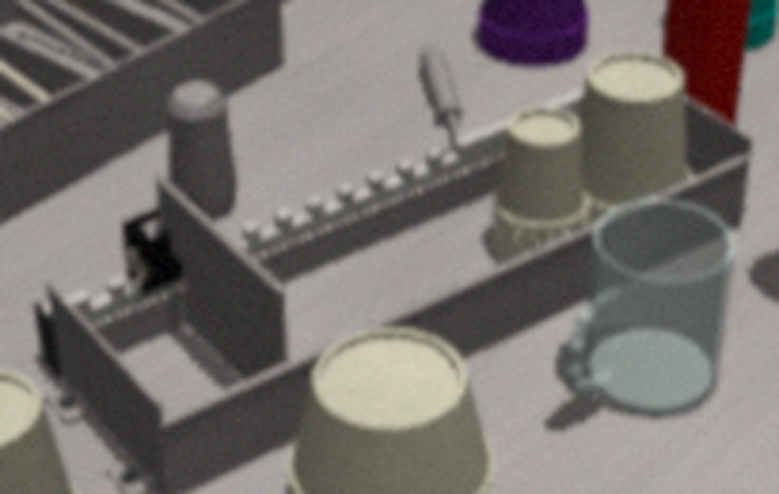

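Run:
```python
from h import *
c=camera("top")
P=lambda a,b,z:onz(c,(200+a/3.45,165+b/3.45),z)
A=P(32,250,.075);B=P(687,436,.075);C=P(97,45,.075);D=P(740,222,.075)
for n,X in zip("ABCD",(A,B,C,D)):print(n,X.round(4))
print(np.linalg.norm(A-B),np.linalg.norm(C-D),np.linalg.norm(A-C),np.linalg.norm(B-D))
Y=(A-B)+(C-D);Y/=np.linalg.norm(Y);X=np.array([Y[1],-Y[0],0]);print("Y",Y,"yaw",np.degrees(np.arctan2(-Y[0],Y[1])))
O=(A+B)/2+X*.0685;O[2]=0;print("O",O)
Rk=lambda p:np.array([(p-O)@X,(p-O)@Y,p[2]])*1000
for n,p in dict(A=A,B=B,C=C,D=D,fn=onz(c,landmark_of("top","first_notch")[0]["uv"],.045),car=onz(c,landmark_of("top","stop_carriage")[0]["uv"],.066),
  platefar=P(208,65,.110),platenear=P(155,268,.110),carL=P(178,70,.08),carR=P(251,88,.08),smalltopL=P(499,283,.097),smalltopR=P(570,283,.097),smallrimL=P(477,288,.003),smallrimbot=P(527,343,.003),endrimbot=P(637,393,.003)).items():
  print(n,Rk(p).round(1))
# overlay check
im=c["pixels"].copy()
def W(x,y,z):return O+X*x/1000+Y*y/1000+np.array([0,0,z/1000])
big=cv2.resize(im[165:305,200:430],None,fx=3.45,fy=3.45,interpolation=cv2.INTER_CUBIC)
def dot(p,col):
  u=(proj(c,p)-[200,165])*3.45;cv2.circle(big,tuple(int(v) for v in u),3,col,-1)
for k in range(12):dot(W(80,191-25*k,45),(0,0,255))
for x in(-65.5,65.5):
  for y in(-226,226):dot(W(x,y,75),(0,255,0))
for a in np.linspace(0,6.28,40):
  dot(W(32.5*np.cos(a)+0,-103.5+32.5*np.sin(a),3),(255,0,0));dot(W(45*np.cos(a),-181+45*np.sin(a),3),(255,255,0))
cv2.imwrite("pics/top2.png",big)
```

```text
A [0.565  0.2652 0.075 ]
B [ 0.4545 -0.1679  0.075 ]
C [0.7048 0.2292 0.075 ]
D [ 0.5974 -0.2023  0.075 ]
0.44698035051867807 0.44472019093801357 0.14429753589903815 0.14707108736235955
Y [0.24441597 0.96967048 0.        ] yaw -14.147321789756038
O [0.5761694 0.0319108 0.       ]
A [-67.8 223.5  75. ]
B [ -69.2 -223.5   75. ]
C [ 76.5 222.8  75. ]
D [  77.9 -221.9   75. ]
fn [ 75.6 190.7  45. ]
car [ 78.8 147.9  66. ]
platefar [ 76.2 142.7 110. ]
platenear [-61.2 137.5 110. ]
carL [ 73.8 165.2  80. ]
carR [ 75.4 115.1  80. ]
smalltopL [ -8.5 -77.9  97. ]
smalltopR [   4.  -122.3   97. ]
smallrimL [ -2.  -66.3   3. ]
smallrimbot [ -29.6 -109.8    3. ]
endrimbot [ -42.5 -192.     3. ]
```

View pics/top2.png

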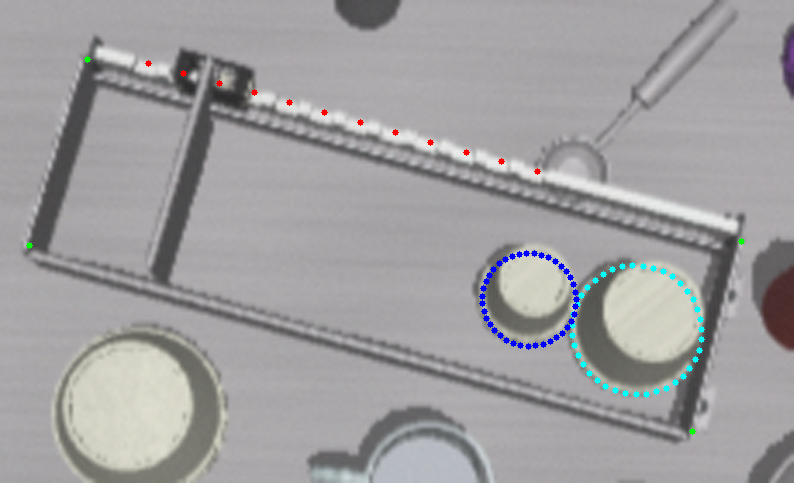

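```bash
cat >> h.py <<'E'
from scipy.spatial.transform import Rotation as Ro
Y=np.array([.2444,.9697,0]);Y/=np.linalg.norm(Y);X=np.array([Y[1],-Y[0],0]);O=np.array([.5762,.0319,0])
def W(x,y,z):return O+X*x/1000+Y*y/1000+np.array([0,0,z/1000])
def tool():
    s=read_state();return s,Ro.from_euler("xyz",s["orientation"],degrees=True).as_matrix()
def st():
    s,R=tool();p=s["eef_pos"];print("t",s["clock"],"rack",((p-O)@X*1000).round(1),((p-O)@Y*1000).round(1),"z",(p[2]*1000).round(1),"F rack",(s["ft_force"]@X).round(2),(s["ft_force"]@Y).round(2),s["ft_force"][2].round(2),"w",s["width"]);return s,R
def goto(P,sg=None):
    s,R=st();print(s["joints"].round(1));d=R.T@(P-s["eef_pos"])*1000
    out=[]
    for sg in(1,-1):
        T=np.array([[0,0,-1],sg*Y,0*X]).T;T[:,2]=np.cross(T[:,0],T[:,1])
        print("shift",d.round(1),"rotvec",Ro.from_matrix(R.T@T).as_rotvec().round(3))
E
python3 - <<'E'
from h import *
s,R=tool();print(R.round(3));
print(W(25,180,250));goto(W(25,180,250))
c=camera("top")
for k,z in(("squeeze_bottle",0),("water_bottle",0),("jug",0),("cups_wide_mid",.05)):
  d=landmark_of("top",k)
  if d:print(k,onz(c,d[0]["uv"],z).round(3),d[0]["conf"])
E
```

```text
[[ 0.     0.949  0.314]
 [-0.     0.314 -0.949]
 [-1.    -0.     0.   ]]
[0.64443281 0.20033184 0.25      ]
t 1.5 rack -215.4 -699.1 z 239.6 F rack -1.16 0.23 -0.44 w 0.08690893642086064
[70.4 19.  -3.7 83.7  1.2 77.3 -5.1]
shift [ -10.5  674.7 -612.6] rotvec [-1.004  0.     0.   ]
shift [ -10.5  674.7 -612.6] rotvec [ 2.137  0.    -0.   ]
squeeze_bottle [ 0.548 -0.26   0.   ] 0.93
water_bottle [ 0.372 -0.157  0.   ] 0.57
jug [0.424 0.001 0.   ] 0.91
cups_wide_mid [ 0.375 -0.147  0.05 ] 0.7
```

jog_arm:
  steps:
    - [[-1,-40,0,0,0,0,0],[-1,-70,30,-27,-0.05,0,0],[-1,-70,72,-65,-0.11,0,0],[-1,-70,114,-103,-0.17,0,0],[-1,-70,156,-141,-0.23,0,0],[-1,-70,198,-179,-0.3,0,0],[-1,-70,240,-217,-0.36,0,0],[-1,-70,282,-255,-0.42,0,0],[-1,-70,324,-293,-0.48,0,0],[-1,-70,366,-331,-0.54,0,0]]

```text
clock: 3.0
eef_pos: [0.4405, -0.1624, 0.3099]
orientation: [-6.2, 89.9, -46.8]
ft_force: [1.4, -0.8, -0.0]
width: 0.0021
```

Run:
```python
from h import *
goto(W(25,180,250))
```

```text
t 3.0 rack -84.1 -221.5 z 309.9 F rack 1.53 -0.42 -0.02 w 0.002065217014477995
[ 44.7  -1.2 -29.2  98.3  -0.5  82.7 -25.1]
shift [ 59.7 408.  -81.5] rotvec [-0.462  0.001  0.   ]
shift [ 59.7 408.  -81.5] rotvec [ 2.679e+00  0.000e+00 -1.000e-03]
```

jog_arm:
  steps:
    - [[-1,0,50,-10,-0.06,0,0],[-1,0,102,-20,-0.12,0,0],[-1,0,153,-30,-0.18,0,0],[-1,0,204,-40,-0.24,0,0],[-1,0,255,-51,-0.3,0,0],[-1,0,306,-61,-0.36,0,0],[-1,0,357,-71,-0.41,0,0],[-1,30,408,-81,-0.462,0,0],[-1,60,408,-81,-0.462,0,0],[-1,60,408,-81,-0.462,0,0]]

```text
clock: 4.25
eef_pos: [0.6439, 0.1976, 0.247]
orientation: [-146.4, 89.7, -160.6]
ft_force: [0.5, -1.1, 0.1]
width: 0.0003
```

Run:
```python
from h import *
goto(W(25,180,90))
c=camera("top");cv2.imwrite("pics/top3.png",c["pixels"])
c=camera("side");cv2.imwrite("pics/side3.png",c["pixels"])
```

```text
t 4.25 rack 25.2 177.3 z 247.0 F rack 0.71 -0.93 0.12 w 0.00025020201781245376
[  8.   31.4 -43.9  72.6  21.3  84.3 -48. ]
shift [157.    3.1   0.4] rotvec [-0.002 -0.004  0.002]
shift [157.    3.1   0.4] rotvec [3.14  0.004 0.006]
```

View pics/side3.png

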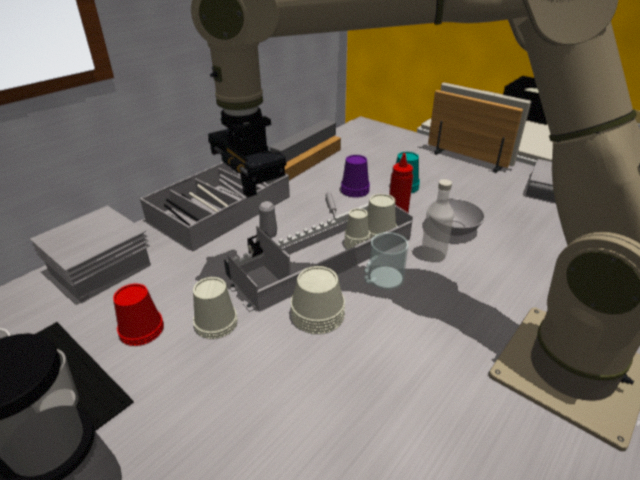

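View pics/top3.png

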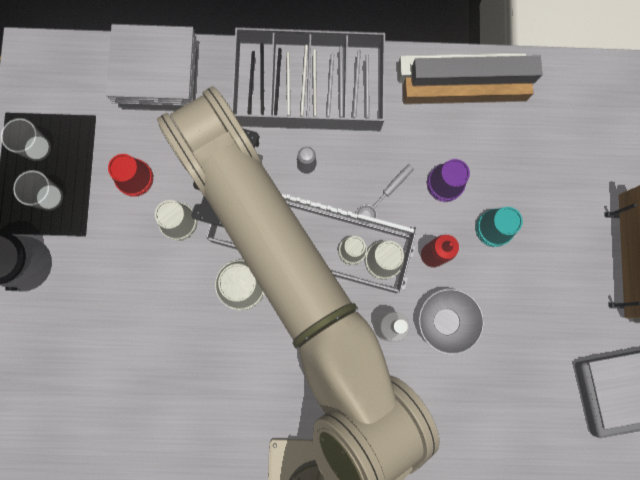

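jog_arm:
  steps:
    - [[-1,45,3,0,0,0,0],[-1,90,3,0,0,0,0],[-1,125,3,0,0,0,0],[-1,150,3,0,0,0,0],[-1,159,3,0,0,0,0],[-1,159,3,0,0,0,0],[-1,159,3,0,0,0,0]]

```text
clock: 5.22
eef_pos: [0.6464, 0.2011, 0.0924]
orientation: [28.3, 89.9, 14.0]
ft_force: [0.1, 0.1, 1.3]
width: 0.0006
```

Run:
```python
from h import *
goto(W(25,154,88))
c=camera("side");cv2.imwrite("pics/side4.png",cv2.resize(c["pixels"][130:330,180:440],None,fx=3,fy=3,interpolation=cv2.INTER_CUBIC))
```

```text
t 5.225 rack 26.7 181.2 z 92.4 F rack 0.04 0.16 1.27 w 0.0006233345648385378
[  7.3  38.  -41.4  82.6  25.9  69.  -51.6]
shift [  4.4 -27.2  -1.7] rotvec [-0.003  0.002 -0.001]
shift [  4.4 -27.2  -1.7] rotvec [ 3.139e+00 -2.000e-03 -3.000e-03]
```

View pics/side4.png

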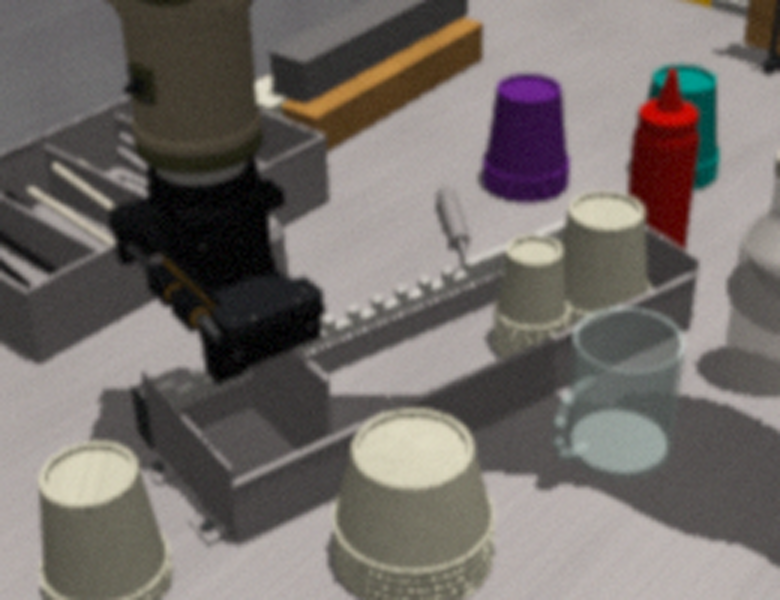

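jog_arm:
  steps:
    - [[-1,4,-8,0,0,0,0],[-1,4,-16,0,0,0,0],[-1,4,-22,0,0,0,0],[-1,4,-26,0,0,0,0],[-1,4,-29,0,0,0,0],[-1,4,-32,0,0,0,0]]

```text
clock: 6.02
eef_pos: [0.6378, 0.1702, 0.0867]
orientation: [58.1, 89.9, 43.8]
ft_force: [1.0, 2.8, -1.0]
width: 0.0004
```

Run:
```python
from h import *
st()
c=camera("side");cv2.imwrite("pics/side5.png",cv2.resize(c["pixels"][130:330,180:440],None,fx=3,fy=3,interpolation=cv2.INTER_CUBIC))
```

```text
t 6.025 rack 25.9 149.2 z 86.7 F rack 0.29 3.0 -1.04 w 0.0003805081417921288
```

View pics/side5.png

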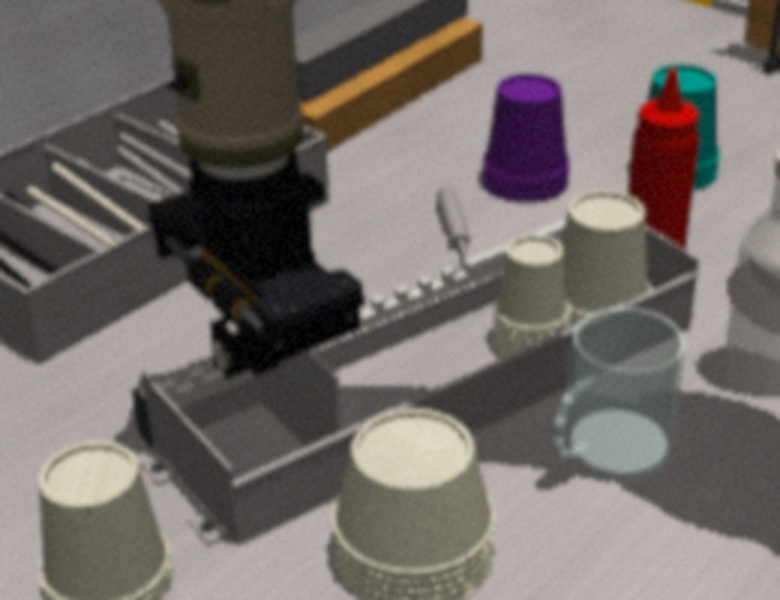

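jog_arm:
  steps:
    - [[-1,0,-5,0,0,0,0],[-1,0,-10,0,0,0,0],[-1,0,-16,0,0,0,0],[-1,0,-22,0,0,0,0],[-1,0,-28,0,0,0,0],[-1,0,-34,0,0,0,0],[-1,0,-40,0,0,0,0],[-1,0,-46,0,0,0,0],[-1,0,-52,0,0,0,0],[-1,0,-58,0,0,0,0]]

```text
clock: 7.32
eef_pos: [0.6232, 0.1131, 0.0865]
orientation: [-85.9, 90.0, -100.1]
ft_force: [0.1, 0.6, 0.3]
width: 0.0005
```

Run:
```python
from h import *
goto(W(25,91,87))
```

```text
t 7.325 rack 25.7 90.2 z 86.5 F rack -0.02 0.59 0.32 w 0.0005379691166003097
[ 16.8  33.5 -42.   90.1  23.9  65.7 -44.8]
shift [-0.5  0.8 -0.8] rotvec [-0.002  0.     0.   ]
shift [-0.5  0.8 -0.8] rotvec [ 3.139e+00  1.000e-03 -0.000e+00]
```

jog_arm:
  steps:
    - [[-1,0,-6,0,0,0,0],[-1,0,-12,0,0,0,0],[-1,0,-18,0,0,0,0],[-1,0,-24,0,0,0,0],[-1,0,-30,0,0,0,0],[-1,0,-36,0,0,0,0],[-1,0,-42,0,0,0,0],[-1,0,-48,0,0,0,0],[-1,0,-54,0,0,0,0],[-1,0,-60,0,0,0,0]]

```text
clock: 8.57
eef_pos: [0.6084, 0.0551, 0.0865]
orientation: [142.0, 90.0, 127.7]
ft_force: [1.7, 5.9, -1.3]
width: 0.0008
```

jog_arm:
  steps:
    - [[-1,0,-6,0,0,0,0],[-1,0,-12,0,0,0,0],[-1,0,-18,0,0,0,0],[-1,0,-24,0,0,0,0],[-1,0,-29,0,0,0,0],[-1,0,-33,0,0,0,0],[-1,0,-36,0,0,0,0]]

```text
clock: 9.45
eef_pos: [0.5996, 0.0201, 0.0866]
orientation: [-88.2, 90.0, -102.5]
ft_force: [2.5, 1.8, -1.3]
width: 0.0002
```

Run:
```python
from h import *
st()
c=camera("side");cv2.imwrite("pics/side6.png",cv2.resize(c["pixels"][130:300,230:430],None,fx=3.5,fy=3.5,interpolation=cv2.INTER_CUBIC))
for k in("stop_plate","stop_carriage"):print(k,landmark_of("side",k)[:2])
for s in(.2,.225,.25):print(s,proj(c,W(80,191-s*1000,66)).round(1),proj(c,W(0,191-s*1000,70)).round(1))
```

```text
t 9.45 rack 25.6 -5.7 z 86.6 F rack 1.95 2.39 -1.28 w 0.00021333382813187082
stop_plate [{'uv': [388.5, 229.9], 'conf': 0.69}, {'uv': [334.2, 228.6], 'conf': 0.65}]
stop_carriage [{'uv': [317.0, 216.5], 'conf': 0.88}, {'uv': [341.0, 304.0], 'conf': 0.32}]
0.2 [310.6 220.9] [329.1 234.2]
0.225 [318.5 217.8] [337.2 230.7]
0.25 [326.3 214.8] [345.2 227.4]
```

View pics/side6.png

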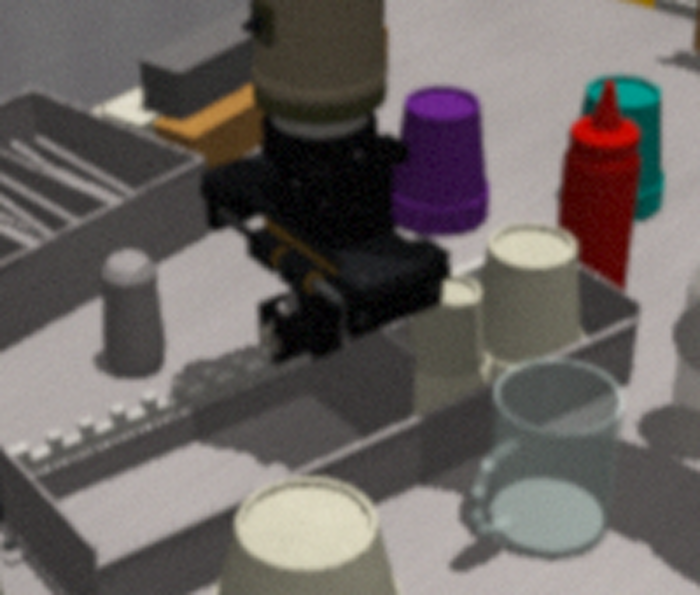

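jog_arm:
  steps:
    - [[-1,0,-3,0,0,0,0],[-1,0,-6,0,0,0,0],[-1,0,-6,0,0,0,0]]

```text
clock: 9.98
eef_pos: [0.5981, 0.0141, 0.0865]
orientation: [-97.5, 90.0, -111.8]
ft_force: [-0.2, 0.4, -1.1]
width: 0.0006
```

jog_arm:
  steps:
    - [[-1,0,-3,0,0,0,0],[-1,0,-3,0,0,0,0]]

```text
clock: 10.22
eef_pos: [0.5974, 0.0114, 0.0865]
orientation: [-86.8, 90.0, -101.1]
ft_force: [0.4, 0.3, -0.1]
width: 0.0005
```

jog_arm:
  steps:
    - [[-1,0,-3,0,0,0,0],[-1,0,-3,0,0,0,0]]

```text
clock: 10.48
eef_pos: [0.5967, 0.0085, 0.0865]
orientation: [-82.5, 90.0, -96.8]
ft_force: [-0.1, 0.4, 0.2]
width: 0.0006
```

jog_arm:
  steps:
    - [[-1,0,-3,0,0,0,0],[-1,0,-3,0,0,0,0]]

```text
clock: 10.72
eef_pos: [0.5961, 0.0066, 0.0866]
orientation: [73.8, 90.0, 59.5]
ft_force: [1.3, 3.3, -0.4]
width: 0.0005
```

Run:
```python
from h import *
st()
c=camera("side");cv2.imwrite("pics/side7.png",cv2.resize(c["pixels"][180:280,260:400],None,fx=5,fy=5,interpolation=cv2.INTER_CUBIC))
print(landmark_of("side","stop_carriage")[0])
for s in(.05,.2,.225,.25):print(s,proj(c,W(80,191-s*1000,66)).round(1))
for p in([.6084,.0551,0],[.5996,.0201,0]):print((np.array(p)-O)@Y)
```

```text
t 10.725 rack 25.4 -19.7 z 86.6 F rack 0.45 3.47 -0.41 w 0.0005359751851601774
{'uv': [322.8, 214.4], 'conf': 0.68}
0.05 [259.3 241. ]
0.2 [310.6 220.9]
0.225 [318.5 217.8]
0.25 [326.3 214.8]
0.03036596921069279
-0.00572335849171067
```

View pics/side7.png

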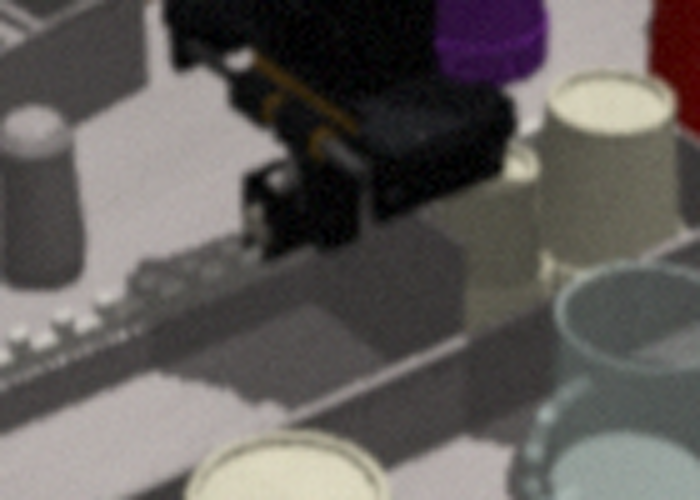

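Run:
```python
from h import *
c=camera("side")
for s in(225,227,230,250):print(s,[((proj(c,W(-59,191-s,z))-[260,180])*5).round(0) for z in(110,80,40)])
for s in (200,225,250):print(((proj(c,W(80,191-s+25,80))-[260,180])*5).round(0))
print(((proj(c,W(0,-71,0))-[260,180])*5).round(0))
```

```text
225 [array([464., 241.]), array([462., 294.]), array([459., 361.])]
227 [array([467., 240.]), array([465., 292.]), array([462., 359.])]
230 [array([472., 238.]), array([470., 290.]), array([467., 357.])]
250 [array([505., 224.]), array([502., 276.]), array([499., 343.])]
[212. 198.]
[252. 182.]
[292. 166.]
[441. 341.]
```

jog_arm:
  steps:
    - [[-1,0,-3,0,0,0,0],[-1,0,-6,0,0,0,0],[-1,0,-9,0,0,0,0],[-1,0,-12,0,0,0,0],[-1,0,-15,0,0,0,0],[-1,0,-17,0,0,0,0],[-1,0,-18,0,0,0,0]]

```text
clock: 11.75
eef_pos: [0.5914, -0.012, 0.0864]
orientation: [-101.2, 90.0, -115.5]
ft_force: [0.6, -0.2, -0.0]
width: 0.0006
```

jog_arm:
  steps:
    - [[-1,0,-1.5,0,0,0,0],[-1,0,-1.5,0,0,0,0]]

```text
clock: 12.0
eef_pos: [0.5911, -0.0131, 0.0865]
orientation: [-97.6, 90.0, -111.9]
ft_force: [-0.8, 0.1, 0.1]
width: 0.0003
```

jog_arm:
  steps:
    - [[-1,0,-1.5,0,0,0,0],[-1,0,-1.5,0,0,0,0]]

```text
clock: 12.25
eef_pos: [0.5908, -0.0144, 0.0865]
orientation: [-74.1, 90.0, -88.4]
ft_force: [-0.1, 0.6, -0.1]
width: 0.0002
```

Run:
```python
from h import *
st()
c=camera("side");cv2.imwrite("pics/side8.png",cv2.resize(c["pixels"][180:280,260:400],None,fx=5,fy=5,interpolation=cv2.INTER_CUBIC))
```

```text
t 12.25 rack 25.5 -41.4 z 86.5 F rack -0.22 0.57 -0.08 w 0.0001698312079717048
```

View pics/side8.png

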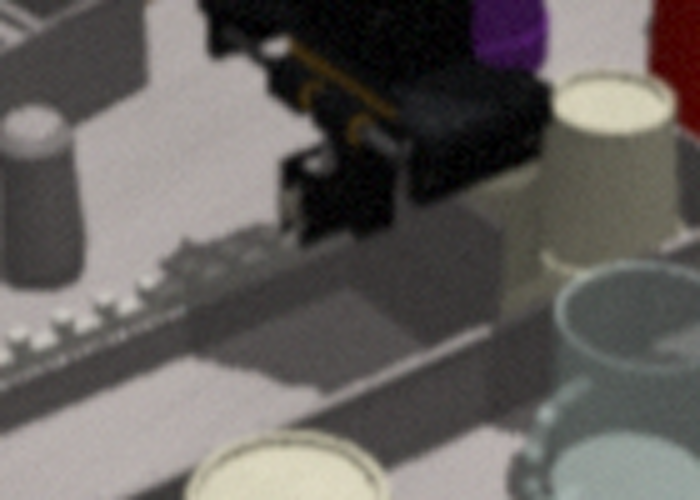

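jog_arm:
  steps:
    - [[-1,0,8,0,0,0,0],[-1,0,20,0,0,0,0],[-1,0,30,0,0,0,0],[-1,-30,30,0,0,0,0],[-1,-80,30,0,0,0,0],[-1,-130,30,0,0,0,0],[-1,-180,30,0,0,0,0],[-1,-200,60,0,0,0,0],[-1,-200,120,0,0,0,0],[-1,-200,180,0,0,0,0]]

```text
clock: 13.55
eef_pos: [0.6357, 0.162, 0.287]
orientation: [6.1, 89.9, -8.3]
ft_force: [0.3, -0.4, 0.7]
width: 0.0007
```

jog_arm:
  steps:
    - [[-1,0,60,0,0,0,0],[-1,0,120,0,0,0,0],[-1,0,180,0,0,0,0],[-1,0,180,0,0,0,0]]

```text
clock: 14.05
eef_pos: [0.6764, 0.3426, 0.2838]
orientation: [171.4, 89.7, 157.6]
ft_force: [-1.1, 0.1, -0.9]
width: 0.0003
```

Run:
```python
from h import *
st()
c=camera("side");cv2.imwrite("pics/side9.png",cv2.resize(c["pixels"][170:310,230:430],None,fx=4,fy=4,interpolation=cv2.INTER_CUBIC))
for s in(245,250,255):print(s,[((proj(c,W(x,191-s,110))-[230,170])*4).round(0) for x in(-59,59)])
c=camera("top");cv2.imwrite("pics/top9.png",c["pixels"])
print(landmark_of("top","stop_carriage")[:1],[proj(c,W(80,191-s,66)).round(1) for s in(225,250,275)])
```

```text
t 14.05 rack 21.2 325.7 z 283.8 F rack -1.07 -0.14 -0.88 w 0.0002960699157551269
245 [array([518., 222.]), array([399., 137.])]
250 [array([524., 219.]), array([405., 135.])]
255 [array([531., 216.]), array([411., 133.])]
[{'uv': [343.9, 207.7], 'conf': 0.66}] [array([335.6, 207.3]), array([346. , 210.2]), array([356.4, 213.1])]
```

View pics/side9.png

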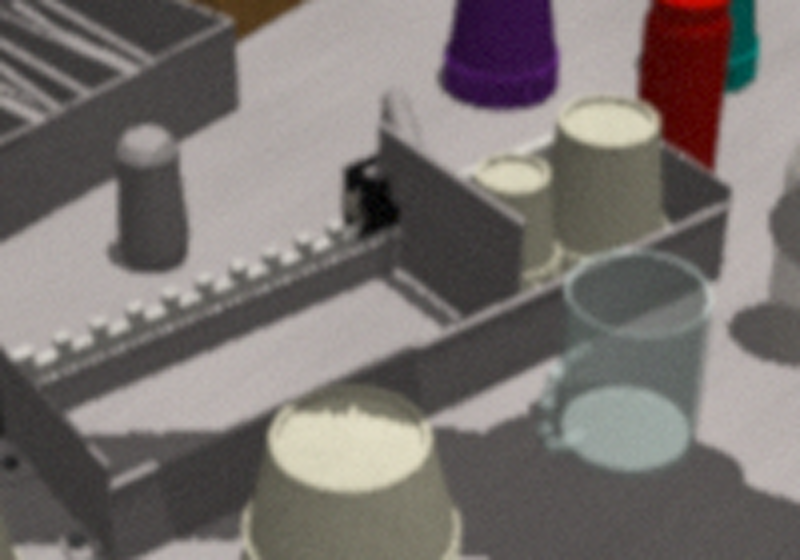

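View pics/top9.png

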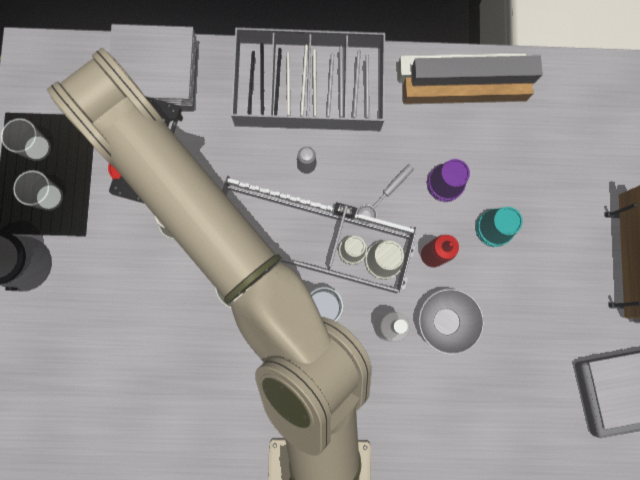

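Run:
```python
from workcell import *
close_job();print(read_state()["clock"])
```

```text
the job is handed in; nothing more can be done
the job is handed in; nothing more can be done
```

The stop is in the 0.250 m notch, the last one before the small stack. That was the stack standing beside the end stack in the rack. I pushed it there with closed fingertips on the plate's +y face, starting from about the 0.05 m notch. The hand then backed off and rose clear, and I handed the job in shortly after t = 14 s.

Last checks, after the hand was clear:
- **Position:** in the side view, the plate's top corner lies where a 0.250 m slide predicts. The top-view carriage landmark agrees within 2–3 px.
- **Push force:** it fell to about 0 N at that notch, so the roller pulled the stop in. The highest reading I saw while pushing was about 6 N. Readings came only at the end of each move.
- **Surroundings:** both stacks in the rack look unmoved in the top view, and so does everything else I could see. The arm hides some of the things outside the rack there; the wide stack shows in the side view, but I did not see all of the medium stack or its red look-alike again.

- **Disagreement:** midway, with the hand partly hiding the carriage, its side-view landmark read about 10 mm further along than the fingertip position and the plate edge showed. I relied on the plate edge and the force pattern instead.
- **Not checked:** I did not see the roller's drop directly. I inferred it from the position and the force.

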